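# Close the filler cap of a small wine cask

### The job

Put the loose steel screw cap on the filler neck of the small wooden cask and close it fully: set it upright on the thread, turn it gently backward (anticlockwise from above) until it drops into the thread start, then screw it forward (clockwise) to its stop so that it is fully home, and let go. Never force it, and leave the other things on the table standing where they are.

Things in the scene. Friction and masses are not known exactly. Their poses are not given: they have to be found in the camera images.
- cap: Loose steel screw cap, about 0.35 kg, standing upright on the table at first: 62 mm diameter, 24 mm tall. Origin: centre of its underside; z up; x along the wing grip on its top. Inside the skirt (55 mm inner diameter) three lugs 120 degrees apart, 7 mm wide, 1 to 5 mm above the underside, reaching in to 42.6 mm diameter; their angle to the grip is not given.
- cap_grip (a point): Point on the cap's axis 47 mm above its underside, axes as the cap's: where to hold the upright wing grip, a plate 54 mm long (x), 14 mm thick (y), rising from 24 to 56 mm. Fingers closed loosely about it turn the cap and leave it free to slide up and down.
- cask: Small wooden cask, fixed, 150 mm diameter, 220 mm long, lying along its own y on a cradle; top of the wood at 165 mm. Origin: under its centre, on the table; z up. Its upright steel filler neck stands on top at x = y = 0. The cap may bear on it with up to 60 N, all contacts added up; more is forcing it (0.3 N m of turning against a stop is plenty; the stops are stiff).
- neck_foot (a point): Foot of the filler neck on its axis, 160 mm above the table, axes as the cask's. Heights are from here. Greased steel post 40 mm diameter, 25.5 mm high, a sprung seal standing 6 mm proud of it; three equal coarse thread ridges, 52 mm diameter, 120 degrees apart, at a random angle that this frame does not give. Right-hand: forward is clockwise from above. Cap to neck: 1.3 mm clearance all round.
- neck_thread (a point): Neck axis where the ridges start (their tops), 20.5 mm above neck_foot. Going clockwise each ridge (4 mm thick) falls 5 mm in 60 degrees, runs level for 12, ends at an end stop (20.5 mm high, 12 degrees wide), then a 36 degree gap. A cap put down off the gaps rests with its lugs on ridges or stops, its underside 14 to 20 mm above neck_foot; forward it only meets the stops.
- neck_home (a point): Neck axis, 6.5 mm above neck_foot: where the cap's origin is when fully home. Turned back (at most 120 degrees) the cap climbs, then drops in the gap to about 9.5 mm above neck_foot, on the seal; up to 18 degrees farther back a stop blocks it. Forward from there, up to 75 degrees, the ridges draw it down on the seal spring (2 N/mm, up to 10 N) until the end stops block it, fully home.
- tumbler: White ceramic cup, 66 mm diameter, 85 mm tall, bystander; origin at the centre of its underside.
- cork: Cork stopper standing on end, 24 mm diameter, 44 mm tall, bystander near the cap; origin at the centre of its underside.
- bung: Tapered wooden bung, 42 mm diameter, 34 mm tall, bystander near the cask; origin at the centre of its underside.
- bottle_a: Green bottle, 74 mm diameter, 300 mm tall, bystander at the left; origin at the centre of its underside.
- bottle_b: Amber bottle, 74 mm diameter, 290 mm tall, bystander at the right; origin at the centre of its underside.

How it is judged:
By the outcome, as a careful person would: the job done as asked, in the order asked, and still so for the second after the job is handed in, with the robot touching nothing.
It also fails if it takes over 72 s, if anything falls off the work surface, if the arm or the gripper's body presses on something with over 40 N, if the wrist force passes 120 N, or if a joint passes its speed limit or range.

### The arm

A 6-joint arm with a two-finger parallel gripper is mounted at the origin on the work surface. World frame = base frame: x ahead of the robot, y to its left, z up, the work surface at z = 0. Lengths are in m, angles in rad, forces in N, time in s.
With the tool pointing down it reaches from about 0.275 to 0.825 m from the base axis. Payload 4.9 kg.
Tool frame: the origin (TCP) lies at the very end of the fingers, on their centre line; the grasp point (between the pads) lies 19 mm behind it; z points along the fingers, x is the direction in which the jaws open and shut, and the axes are right-handed (so a half turn about z gives the same grasp; the last joint's range is limited). The gripper opens to 85 mm and grips with 20 to 120 N. Pads are 22 mm wide; open, the fingers measure 114 mm over their backs; the gripper's body (76 mm by 85 mm) begins 54 mm behind the grasp point. The pads swing forward as they close: fully open they stand 13 mm farther back than shut.
Start: joints at [1.132, 0.326, -0.193, 1.052, 0, 1.437], TCP at [0.165, 0.525, 0.231] pointing down, gripper open.
Joint ranges: [-2.65, 2.65], [-0.97, 1.79], [-1.3, 1.35], [-1.93, 2.1], [-1.47, 1.37], [-3.14, 3.14]. Speed limits (rad/s): [2.57, 2.57, 3.14, 3.14, 3.14, 3.14].

### API

Orientations are given as a 3x3 rotation matrix whose columns are the frame's x, y, z axes.
In Python, from cell import read_state, cams, env gives the robot as it stands.
- The arm moves only by the tool arm_command, never from a script. Its argument "plan" is a list of rows, each a list of 2 entries, a list of its own where there are three numbers: the shift along the tool's x, y, z in m, then the turn about the tool's z in rad. In form: [[[dx, dy, dz], turn], ...]. A call has 1 to 8 rows; each row shifts and turns the commanded pose from where the row before left it, along the tool's axes as they then stand; what a row does not reach is not made up. A row lasts 1/12 s, in which the tool goes at most 41.7 mm and 7.16 degrees, less where a joint would pass 70% of its speed; a pose out of reach is approached as far as the arm can. A call is refused whole if a number of a shift passes 0.0417 or a number of a turn 0.125, either way. A call with a gripper value outside its range is refused whole. "hand" is the closure, from -1 (fully open) to 1 (shut), set as the call begins (left out, the last holds). The fingers move at their own pace and stop on an object; "grip_force" is the grip in N (left out, the last holds). Time passes only in rows, so rows that do not move let the fingers close. It gives the time, the measured TCP pose, the force and the opening at its end, in the units of the state.
- read_state(): the state, without advancing time (a new reading comes with each control period).
- cams.snapshot(name): name is "side" or "top" or "wrist"; returns (picture, depth): 384x512x3 uint8, red, green, blue; 384x512 float32, m along the optical axis (not along the pixel's ray), 0 where there is no reading.
- cams.camera_model(name): a dict with "fx", "fy", "cx", "cy" (pixels), "T" (4x4, takes a point from camera to world coordinates). Camera axes: x right, y down, z forward; pixel columns grow to the right and rows downward; lengths in m; the calibration is good to about 2 mm. A picture is of the moment at which its call begins: read the wrist's pose just before it. camera_model takes no time and is no camera call; for the wrist camera it gives the pose at the moment of the call.
- env.hand_in(): hands the job in, once; it reports no verdict.
The state is a dict: "time": time; "q": joint angles; "joint_velocities": joint speeds; "tau": joint torques, N m; "ee_pos": TCP position; "ee_rot": TCP orientation; "wrist_force": force on the tool from outside, world axes, zero at the start; "moment": the same for the moment, N m; "gripper_width": finger opening in m.
Only numpy, scipy, OpenCV 4.12 (cv2) and the standard library are available. Lean on these libraries where they do the work, as an engineer would, in place of code of your own. Each camera call takes 0.05 s, during which the arm holds its last target.

## Working session

There is one attempt and no reset: what is moved stays moved. The work goes in short steps, Python scripts to look and compute and a tool call to move; the robot and the scene stay as the last step left them, time stands still between calls to the robot, and variables do not carry over. Pictures are saved under pics/ and viewed, and the job is handed in when it is done.

Besides the shell and the picture viewer there is one more tool, called after "Request:" as name(argument=value, ...) on one line, values as JSON. arm_command: Moves the arm, as the interface text tells. Its arguments: {"type":"object","properties":{"plan":{"type":"array","items":{"type":"array"}},"hand":{"type":"number"},"grip_force":{"type":"number"}},"required":["plan"]}

```bash
ls; mkdir -p pics; python3 - <<'E'
from cell import read_state,cams,env
import cv2,numpy as np
s=read_state()
for k in s: print(k,np.round(s[k],4).tolist())
for n in("side","top"):
    p,d=cams.snapshot(n); cv2.imwrite(f"pics/{n}0.png",p[:,:,::-1]); np.save(f"pics/{n}0.npy",d)
    m=cams.camera_model(n); print(n,m['fx'],m['cx'],m['cy'],np.round(m['T'],3).tolist())
E
```

```text
pics
time 0.0
q [1.1318, 0.3269, -0.1936, 1.052, 0.0, 1.4366]
joint_velocities [0.001, -0.0006, 0.0006, -0.0001, 0.0, 0.0009]
tau [0.0005, -44.3401, 26.2438, 0.0153, -0.0, 0.0]
ee_pos [0.1648, 0.5241, 0.2305]
ee_rot [[0.3001, 0.9539, -0.0008], [0.9539, -0.3001, -0.0016], [-0.0017, -0.0003, -1.0]]
wrist_force [-0.0882, 0.0989, -0.6327]
moment [0.0235, -0.0207, -0.0557]
gripper_width 0.0858
side 366.69510004785303 257.2302240363959 186.67539420243443 [[0.329, -0.65, 0.686, -0.201], [-0.944, -0.234, 0.231, -0.257], [0.011, -0.723, -0.691, 0.834], [0.0, 0.0, 0.0, 1.0]]
top 348.117876839053 255.239950853627 188.25822429353465 [[-0.022, -0.994, 0.107, 0.406], [-0.999, 0.025, 0.029, -0.023], [-0.031, -0.107, -0.994, 1.173], [0.0, 0.0, 0.0, 1.0]]
```

View pics/side0.png

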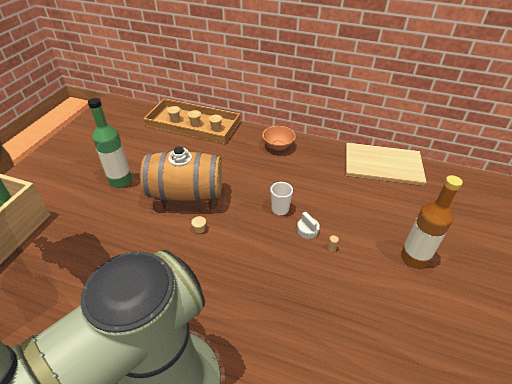

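View pics/top0.png

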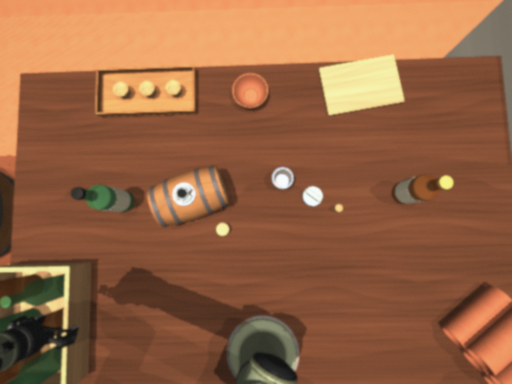

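The side view shows the cap at (309,228), neck at (180,157), cork at (333,242), tumbler at (281,198) and bung at (199,225). In the top view the cap is at (313,196), neck at (184,194), cork at (339,208) and tumbler at (283,178). Next I'll measure from the depth images.

```bash
cat > h.py <<'E'
import numpy as np
from cell import read_state,cams,env
def cloud(d,m):
    v,u=np.indices(d.shape); P=np.stack([(u-m['cx'])/m['fx']*d,(v-m['cy'])/m['fy']*d,d],-1)
    P=P@m['T'][:3,:3].T+m['T'][:3,3]; P[d<=0]=np.nan; return P
E
python3 - <<'E'
from h import *
import cv2
for n,pts in (("top",dict(cap=(313,196),neck=(184,194),cork=(339,208),tum=(283,178),bung=(222,229),ba=(120,200),bb=(405,190))),("side",dict(cap=(309,228),neck=(180,157),cork=(333,242),bung=(199,225)))):
    d=np.load(f"pics/{n}0.npy"); m=cams.camera_model(n); P=cloud(d,m)
    img=cv2.imread(f"pics/{n}0.png")
    for k,(u,v) in pts.items():
        w=P[v-22:v+23,u-22:u+23].reshape(-1,3)
        print(n,k,np.round(P[v,u],3), end=' ')
        lo=0.17 if k=='neck' else 0.008
        c=P[v,u]; q=w[(w[:,2]>lo)&(np.hypot(*(w-c)[:,:2].T)<0.05)]
        for z0,z1 in ((lo,.03),(.03,.06),(.06,.1),(.17,.2)):
            r=q[(q[:,2]>z0)&(q[:,2]<z1)]
            if len(r)>3: print((z0,z1),len(r),'min',np.round(r.min(0),3),'max',np.round(r.max(0),3),'mid',np.round((r.min(0)+r.max(0))/2,4)[:2],end=' ')
        print()
    for k in('cap','neck'):
        u,v=pts[k]; c=img[v-30:v+30,u-35:u+35]; cv2.imwrite(f"pics/{n}_{k}.png",cv2.resize(c,None,fx=6,fy=6,interpolation=cv2.INTER_CUBIC))
a=[cv2.imread(f"pics/{n}_{k}.png") for n in("top","side") for k in("cap","neck")]
cv2.imwrite("pics/crops.png",cv2.resize(np.vstack([np.hstack(a[:2]),np.hstack(a[2:])]),(700,600)))
E
```

```text
top cap [ 0.497 -0.175  0.057] (0.008, 0.03) 200 min [ 0.47  -0.209  0.011] max [ 0.53  -0.147  0.03 ] mid [ 0.5002 -0.1782] (0.03, 0.06) 85 min [ 0.481 -0.2    0.032] max [ 0.521 -0.154  0.06 ] mid [ 0.5007 -0.177 ] (0.06, 0.1) 5 min [ 0.487 -0.186  0.061] max [ 0.516 -0.159  0.062] mid [ 0.5017 -0.1727] 
top neck [0.501 0.209 0.194] (0.17, 0.2) 227 min [0.479 0.192 0.172] max [0.529 0.243 0.195] mid [0.5039 0.2172] 
top cork [ 0.458 -0.259  0.043] (0.008, 0.03) 9 min [ 0.449 -0.252  0.008] max [ 0.473 -0.227  0.029] mid [ 0.461  -0.2392] (0.03, 0.06) 48 min [ 0.448 -0.268  0.033] max [ 0.468 -0.245  0.049] mid [ 0.4578 -0.2564] 
top tum [ 0.565 -0.083  0.007] (0.008, 0.03) 49 min [ 0.536 -0.102  0.008] max [ 0.58  -0.056  0.03 ] mid [ 0.5579 -0.0791] (0.03, 0.06) 50 min [ 0.526 -0.104  0.03 ] max [ 0.582 -0.052  0.059] mid [ 0.5537 -0.0779] (0.06, 0.1) 125 min [ 0.523 -0.108  0.06 ] max [ 0.587 -0.048  0.093] mid [ 0.5548 -0.0778] 
top bung [0.399 0.121 0.037] (0.03, 0.06) 124 min [0.379 0.102 0.03 ] max [0.418 0.138 0.041] mid [0.3986 0.1199] 
top ba [0.494 0.423 0.122] (0.008, 0.
[... 775 characters left out ...]
min [ 0.469 -0.209  0.008] max [ 0.531 -0.147  0.03 ] mid [ 0.4997 -0.1782] (0.03, 0.06) 162 min [ 0.48  -0.202  0.03 ] max [ 0.521 -0.154  0.06 ] mid [ 0.5    -0.1782] 
side neck [0.49  0.206 0.179] (0.17, 0.2) 191 min [0.477 0.192 0.172] max [0.532 0.242 0.196] mid [0.5044 0.2167] 
side cork [ 0.447 -0.257  0.045] (0.008, 0.03) 43 min [ 0.447 -0.269  0.008] max [ 0.461 -0.245  0.03 ] mid [ 0.4539 -0.257 ] (0.03, 0.06) 80 min [ 0.446 -0.269  0.031] max [ 0.473 -0.245  0.048] mid [ 0.4595 -0.257 ] 
side bung [0.39  0.115 0.032] (0.008, 0.03) 48 min [0.38  0.101 0.009] max [0.402 0.132 0.03 ] mid [0.3908 0.1162] (0.03, 0.06) 133 min [0.379 0.1   0.03 ] max [0.42 0.14 0.04] mid [0.3995 0.1201]
```

View pics/crops.png

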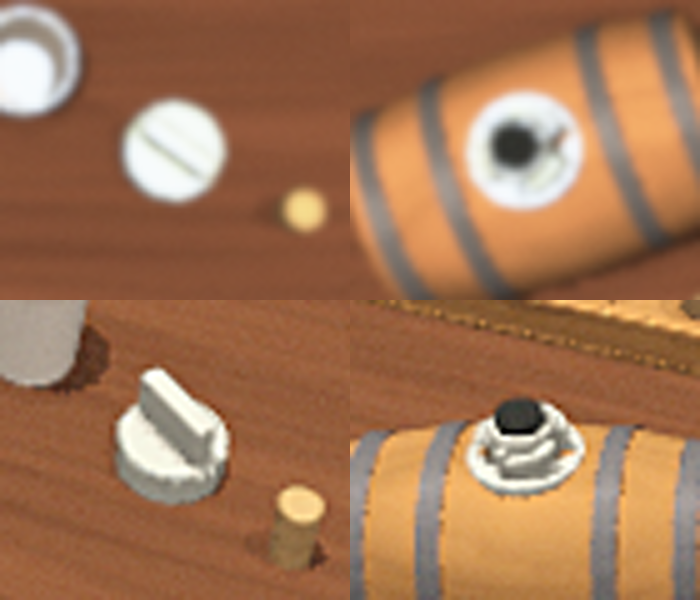

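```bash
cat >> h.py <<'E'
def plan(pos,ang,n,nrows=8,show=True):
    """rows (shift in tool axes, turn) from present measured pose to TCP pos, jaw angle ang (world, of tool x) in n equal rows. tool z down"""
    s=read_state(); p=np.array(s['ee_pos']); R=np.array(s['ee_rot']); a=np.arctan2(R[1,0],R[0,0])
    da=0 if ang is None else (ang-a+np.pi)%(2*np.pi)-np.pi
    rows=[]
    for i in range(n):
        w=(np.array(pos)-p)/n; b=a+da*i/n
        x=np.array([np.cos(b),np.sin(b),0]); z=np.array([0,0,-1.]); y=np.cross(z,x)
        rows.append([[round(float(w@x),4),round(float(w@y),4),round(float(w@z),4)],round(-da/n,4)])
    print('from',np.round(p,4),'ang',round(a,4),'da',round(da,4))
    for i in range(0,n,nrows): print(str(rows[i:i+nrows]).replace(' ',''))
def st():
    s=read_state(); R=np.array(s['ee_rot']); print('t',round(s['time'],2),'p',np.round(s['ee_pos'],4),'ang',round(np.arctan2(R[1,0],R[0,0]),4),'tilt',np.round(R[:2,2],4),'F',np.round(s['wrist_force'],2),'M',np.round(s['moment'],3),'w',round(s['gripper_width'],4),'q',np.round(s['q'],3))
E
python3 - <<'E'
from h import *
for n in("top","side"):
    d=np.load(f"pics/{n}0.npy"); P=cloud(d,cams.camera_model(n)).reshape(-1,3)
    q=P[(np.hypot(P[:,0]-.5,P[:,1]+.178)<.034)&(P[:,2]>(.05))]
    c=q.mean(0); e,v=np.linalg.eigh(np.cov((q-c)[:,:2].T)); print(n,len(q),c,np.sqrt(e),v[:,1],np.degrees(np.arctan2(v[1,1],v[0,1])))
plan([.5,-.178,.24],-.715,24)
E
```

```text
top 72 [ 0.49966834 -0.17856479  0.05605242] [0.00407775 0.01512131] [0.617947   0.78621976] 51.83363231614494
side 87 [ 0.49889239 -0.17824452  0.05620828] [0.00394634 0.01624202] [0.60398124 0.79699853] 52.84443169440713
from [0.1648 0.5242 0.2306] ang 1.266 da -1.981
[[[-0.0237,0.0221,-0.0004],np.float64(0.0825)],[[-0.0218,0.024,-0.0004],np.float64(0.0825)],[[-0.0198,0.0257,-0.0004],np.float64(0.0825)],[[-0.0176,0.0272,-0.0004],np.float64(0.0825)],[[-0.0153,0.0286,-0.0004],np.float64(0.0825)],[[-0.0129,0.0298,-0.0004],np.float64(0.0825)],[[-0.0104,0.0307,-0.0004],np.float64(0.0825)],[[-0.0078,0.0315,-0.0004],np.float64(0.0825)]]
[[[-0.0052,0.032,-0.0004],np.float64(0.0825)],[[-0.0025,0.0323,-0.0004],np.float64(0.0825)],[[0.0002,0.0324,-0.0004],np.float64(0.0825)],[[0.0028,0.0323,-0.0004],np.float64(0.0825)],[[0.0055,0.032,-0.0004],np.float64(0.0825)],[[0.0081,0.0314,-0.0004],np.float64(0.0825)],[[0.0107,0.0306,-0.0004],np.float64(0.0825)],[[0.0131,0.0296,-0.0004],np.float64(0.0825)]]
[[[0.0155,0.0284,-0.0004],np.float64(0.0825)],[[0.0178,0.0271,-0.0004],np.float64(0.0825)],[[0.02,0.0255,-0.0004],np.float64(0.0825)],[[0.022,0.0238,-0.0004],np.float64(0.0825)],[[0.0239,0.0219,-0.0004],np.float64(0.0825)],[[0.0256,0.0198,-0.0004],np.float64(0.0825)],[[0.0272,0.0176,-0.0004],np.float64(0.0825)],[[0.0286,0.0153,-0.0004],np.float64(0.0825)]]
```

Request:
arm_command(plan=[[[-0.0237,0.0221,-0.0004],0.0825],[[-0.0218,0.024,-0.0004],0.0825],[[-0.0198,0.0257,-0.0004],0.0825],[[-0.0176,0.0272,-0.0004],0.0825],[[-0.0153,0.0286,-0.0004],0.0825],[[-0.0129,0.0298,-0.0004],0.0825],[[-0.0104,0.0307,-0.0004],0.0825],[[-0.0078,0.0315,-0.0004],0.0825]], hand=-1, grip_force=30)

```text
time: 0.77
ee_pos: [0.2768, 0.2889, 0.2343]
ee_rot: [[0.824, 0.567, -0.0], [0.567, -0.824, -0.0], [-0.0, 0.0, -1.0]]
wrist_force: [1.6, -0.5, -1.0]
gripper_width: 0.0853
```

Request:
arm_command(plan=[[[-0.0052,0.032,-0.0004],0.0825],[[-0.0025,0.0323,-0.0004],0.0825],[[0.0002,0.0324,-0.0004],0.0825],[[0.0028,0.0323,-0.0004],0.0825],[[0.0055,0.032,-0.0004],0.0825],[[0.0081,0.0314,-0.0004],0.0825],[[0.0107,0.0306,-0.0004],0.0825],[[0.0131,0.0296,-0.0004],0.0825]])

```text
time: 1.43
ee_pos: [0.3887, 0.055, 0.2376]
ee_rot: [[0.998, -0.058, -0.0], [-0.058, -0.998, 0.0], [-0.0, -0.0, -1.0]]
wrist_force: [0.2, 0.2, -0.0]
gripper_width: 0.0854
```

Request:
arm_command(plan=[[[0.0155,0.0284,-0.0004],0.0825],[[0.0178,0.0271,-0.0004],0.0825],[[0.02,0.0255,-0.0004],0.0825],[[0.022,0.0238,-0.0004],0.0825],[[0.0239,0.0219,-0.0004],0.0825],[[0.0256,0.0198,-0.0004],0.0825],[[0.0272,0.0176,-0.0004],0.0825],[[0.0286,0.0153,-0.0004],0.0825]])

```text
time: 2.1
ee_pos: [0.5005, -0.1788, 0.2404]
ee_rot: [[0.753, -0.658, -0.001], [-0.658, -0.753, 0.001], [-0.001, 0.0, -1.0]]
wrist_force: [1.1, 0.7, -0.1]
gripper_width: 0.0851
```

Request:
arm_command(plan=[[[0,0,0],0],[[0,0,0],0]])

```text
time: 2.27
ee_pos: [0.5004, -0.1786, 0.24]
ee_rot: [[0.755, -0.656, -0.001], [-0.656, -0.755, 0.001], [-0.001, 0.0, -1.0]]
wrist_force: [-0.3, 0.5, -0.3]
gripper_width: 0.0855
```

```bash
python3 - <<'E'
from h import *
import cv2
st()
m=cams.camera_model("wrist")
p,d=cams.snapshot("wrist"); cv2.imwrite("pics/w1.png",p[:,:,::-1]); np.save("pics/w1.npy",d)
print(np.round(m['T'],3).tolist(),m['fx'])
P=cloud(d,m); q=P.reshape(-1,3)
q=q[(np.hypot(q[:,0]-.5,q[:,1]+.178)<.036)]
for lo,hi in((.05,.065),(.018,.03)):
    r=q[(q[:,2]>lo)&(q[:,2]<hi)]
    if len(r)<10: print(lo,len(r));continue
    xy=r[:,:2].astype(np.float32); c,wh,a=cv2.minAreaRect(xy); print(lo,len(r),r.mean(0),c,wh,a,cv2.minEnclosingCircle(xy), np.median(r[:,2]))
E
```

```text
t 2.27 p [ 0.5004 -0.1786  0.24  ] ang -0.7159 tilt [-0.0011  0.0008] F [-0.33  0.52 -0.33] M [ 0.029  0.02  -0.034] w 0.0855 q [-0.482  0.287 -0.225  1.06   0.     1.805]
[[0.755, -0.631, -0.181, 0.546], [-0.656, -0.726, -0.206, -0.125], [-0.001, 0.274, -0.962, 0.382], [0.0, 0.0, 0.0, 1.0]] 279.4445219277808
0.05 505 [ 0.50136037 -0.17659034  0.05462415] (0.5004793405532837, -0.17775119841098785) (0.05404523387551308, 0.013960124924778938) 52.034645080566406 ((0.500105082988739, -0.17763586342334747), 0.027253462001681328) 0.054708554590537084
0.018 1266 [ 0.50171458 -0.17607853  0.02294162] (0.5007995367050171, -0.17681971192359924) (0.0595284104347229, 0.060553260147571564) 48.644081115722656 ((0.5003867745399475, -0.17761144042015076), 0.03145712614059448) 0.023000740817724075
```

View pics/w1.png

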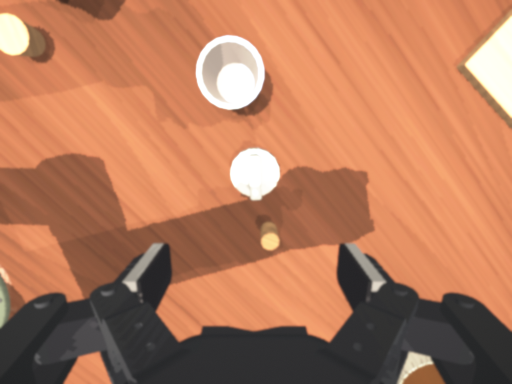

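Wrist view: cap at (255,173), cork at (270,240), tumbler at (230,73). The cap's wing measures 54×14 mm at 52°, and its top is about 55 mm up, which matches the sizes given. I'll descend to grip it.

```bash
sed -i 's/round(-da\/n,4)/round(float(-da\/n),4)/' h.py; python3 - <<'E'
from h import *
plan([.5003,-.1777,.029],-.663,8)
E
```

```text
from [ 0.4998 -0.1773  0.2401] ang -0.7144 da 0.0514
[[[0.0001,-0.0,0.0264],-0.0064],[[0.0001,-0.0,0.0264],-0.0064],[[0.0001,-0.0,0.0264],-0.0064],[[0.0001,-0.0,0.0264],-0.0064],[[0.0001,-0.0,0.0264],-0.0064],[[0.0001,-0.0,0.0264],-0.0064],[[0.0001,-0.0,0.0264],-0.0064],[[0.0001,0.0,0.0264],-0.0064]]
```

Request:
arm_command(plan=[[[0.0001,0,0.024],-0.0064],[[0.0001,0,0.024],-0.0064],[[0.0001,0,0.024],-0.0064],[[0.0001,0,0.024],-0.0064],[[0.0001,0,0.024],-0.0064],[[0.0001,0,0.024],-0.0064],[[0.0001,0,0.012],-0.0064],[[0.0001,0,0.005],-0.0064]])

```text
time: 2.98
ee_pos: [0.4988, -0.1755, 0.0779]
ee_rot: [[0.79, -0.613, -0.004], [-0.613, -0.79, 0.002], [-0.005, 0.001, -1.0]]
wrist_force: [0.1, -1.1, 0.1]
gripper_width: 0.0853
```

```bash
python3 - <<'E'
from h import *
import cv2
st()
p,d=cams.snapshot("wrist"); cv2.imwrite("pics/w2.png",p[:,:,::-1])
st()
plan([.5003,-.1777,.029],-.663,3)
E
```

```text
t 2.98 p [ 0.4988 -0.1755  0.0779] ang -0.6603 tilt [-0.004   0.0023] F [ 0.09 -1.06  0.06] M [0.023 0.072 0.02 ] w 0.0853 q [-0.478  0.447 -0.448  0.681  0.     1.753]
t 3.03 p [ 0.4992 -0.1759  0.0781] ang -0.6604 tilt [-0.0035  0.002 ] F [ 0.6   0.63 -0.78] M [ 0.02  -0.003  0.044] w 0.0857 q [-0.478  0.447 -0.447  0.681  0.     1.753]
from [ 0.4992 -0.1759  0.0781] ang -0.6604 da -0.0026
[[[0.0007,0.0003,0.0164],0.0009],[[0.0007,0.0003,0.0164],0.0009],[[0.0007,0.0003,0.0164],0.0009]]
```

View pics/w2.png

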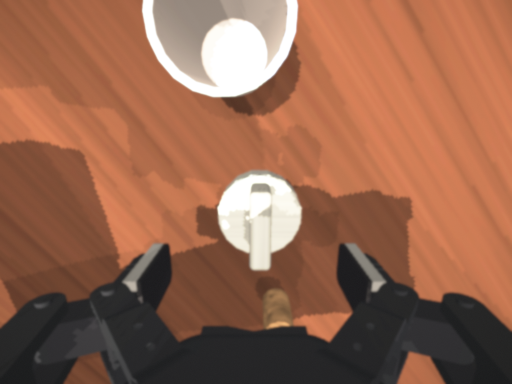

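The wing is aligned with the jaws and centred between them (at u≈260, with the finger midpoint at about 256). Next is the last part of the descent, then closing.

Request:
arm_command(plan=[[[0.0007,0.0003,0.0164],0],[[0.0007,0.0003,0.0164],0],[[0.0007,0.0003,0.0154],0],[[0,0,0],0],[[0,0,0],0]])

```text
time: 3.45
ee_pos: [0.5019, -0.1792, 0.0322]
ee_rot: [[0.789, -0.615, -0.001], [-0.615, -0.789, 0.0], [-0.001, 0.0, -1.0]]
wrist_force: [-0.6, -0.3, 1.3]
gripper_width: 0.0854
```

Request:
arm_command(plan=[[[0,0,0],0],[[0,0,0],0],[[0,0,0],0],[[0,0,0],0],[[0,0,0],0],[[0,0,0],0]], hand=1, grip_force=30)

```text
time: 3.95
ee_pos: [0.5022, -0.1798, 0.032]
ee_rot: [[0.788, -0.615, 0.0], [-0.615, -0.788, 0.0], [0.0, -0.0, -1.0]]
wrist_force: [-1.5, 1.5, 6.9]
gripper_width: 0.0134
```

```bash
python3 - <<'E'
from h import *
st()
E
```

```text
t 3.95 p [ 0.5022 -0.1798  0.032 ] ang -0.6628 tilt [0.0002 0.    ] F [-1.46  1.5   6.92] M [ 0.178  0.378 -0.007] w 0.0134 q [-0.482  0.515 -0.481  0.574  0.     1.751]
```

Request:
arm_command(plan=[[[0,0,-0.01],0],[[0,0,-0.02],0],[[0,0,-0.03],0],[[0,0,-0.04],0],[[0,0,-0.04],0],[[0,0,-0.04],0],[[0,0,-0.02],0],[[0,0,0],0]])

```text
time: 4.62
ee_pos: [0.5046, -0.1811, 0.2374]
ee_rot: [[0.788, -0.615, 0.008], [-0.615, -0.788, -0.004], [0.009, -0.002, -1.0]]
wrist_force: [1.2, -1.2, -2.9]
gripper_width: 0.0136
```

```bash
python3 - <<'E'
from h import *
import cv2
st()
m=cams.camera_model("wrist")
p,d=cams.snapshot("wrist"); st(); p2,d2=cams.snapshot("side"); m2=cams.camera_model("side")
cv2.imwrite("pics/w3.png",np.hstack([p[:,:,::-1],p2[:,:,::-1]])[:, :800+224]); cv2.imwrite("pics/w3.png",cv2.resize(cv2.imread("pics/w3.png"),(800,300)))
for dd,mm in((d,m),(d2,m2)):
    q=cloud(dd,mm).reshape(-1,3); s=read_state(); e=np.array(s['ee_pos'])
    q=q[(np.hypot(*(q-e)[:,:2].T)<.05)&(abs(q[:,2]-e[2])<.08)]
    h=np.histogram(q[:,2]-e[2],bins=np.arange(-.05,.08,.004)); print([(round(float(b),3),int(c)) for b,c in zip(h[1],h[0]) if c])
    r=q[(q[:,2]-e[2]<0.0)&(q[:,2]-e[2]>-.04)]; print(len(r), r.min(0)-e,r.max(0)-e)
E
```

```text
t 4.62 p [ 0.5046 -0.1811  0.2374] ang -0.6627 tilt [ 0.0081 -0.0042] F [ 1.16 -1.16 -2.9 ] M [-0.051 -0.085 -0.025] w 0.0136 q [-0.482  0.289 -0.228  1.044 -0.     1.751]
t 4.67 p [ 0.5033 -0.1804  0.2342] ang -0.6628 tilt [ 0.0043 -0.0023] F [-1.35 -0.72 -4.61] M [ 0.001 -0.011  0.003] w 0.0135 q [-0.482  0.292 -0.233  1.041 -0.     1.751]
[(-0.03, 36), (-0.026, 93), (-0.022, 111), (-0.018, 106), (-0.014, 124), (-0.01, 215), (-0.006, 3268), (-0.002, 63), (0.002, 53), (0.006, 79), (0.01, 174), (0.014, 214), (0.018, 257), (0.022, 345), (0.026, 2955), (0.03, 297), (0.034, 175), (0.038, 479), (0.042, 281), (0.046, 522), (0.05, 950), (0.054, 1293), (0.058, 3296), (0.062, 1702), (0.066, 1586), (0.07, 1958), (0.074, 3013)]
3989 [-0.02705377 -0.02778606 -0.02866425] [ 3.39727255e-02  3.14813096e-02 -8.73139366e-05]
[(-0.03, 12), (-0.026, 27), (-0.022, 33), (-0.018, 27), (-0.014, 37), (-0.01, 33), (-0.006, 149), (-0.002, 20), (0.002, 13), (0.006, 19), (0.01, 22), (0.014, 23), (0.018, 20), (0.022, 28), (0.026, 47), (0.03, 24), (0.034, 16), (0.038, 16), (0.042, 15), (0.046, 18), (0.05, 31), (0.054, 54), (0.058, 37), (0.062, 23), (0.066, 39), (0.07, 48), (0.074, 43)]
335 [-0.03065514 -0.03128016 -0.02949051] [ 0.02010888  0.03057308 -0.00023395]
```

View pics/w3.png

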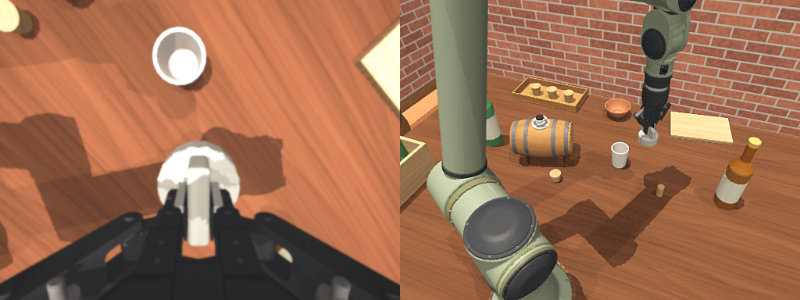

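The cap is held squarely. Its top disc sits about 5 mm below the TCP, so the underside is about 29 mm below it. Next I'll move beside the neck and view it with the wrist camera.

```bash
python3 - <<'E'
from h import *
st(); plan([.547,.138,.285],.5,14,7)
E
```

```text
t 4.72 p [ 0.502  -0.1797  0.2319] ang -0.6628 tilt [ 0.0006 -0.0003] F [-1.18 -0.76 -3.6 ] M [-0.031  0.069  0.048] w 0.0132 q [-0.482  0.294 -0.236  1.04   0.     1.751]
from [ 0.502  -0.1797  0.2319] ang -0.6628 da 1.1628
[[[-0.0114,-0.0199,-0.0038],-0.0831],[[-0.0097,-0.0208,-0.0038],-0.0831],[[-0.008,-0.0215,-0.0038],-0.0831],[[-0.0062,-0.0221,-0.0038],-0.0831],[[-0.0043,-0.0225,-0.0038],-0.0831],[[-0.0024,-0.0228,-0.0038],-0.0831],[[-0.0005,-0.0229,-0.0038],-0.0831]]
[[[0.0014,-0.0229,-0.0038],-0.0831],[[0.0033,-0.0227,-0.0038],-0.0831],[[0.0051,-0.0223,-0.0038],-0.0831],[[0.007,-0.0218,-0.0038],-0.0831],[[0.0087,-0.0212,-0.0038],-0.0831],[[0.0105,-0.0204,-0.0038],-0.0831],[[0.0121,-0.0194,-0.0038],-0.0831]]
```

Request:
arm_command(plan=[[[-0.0114,-0.0199,-0.0038],-0.0831],[[-0.0097,-0.0208,-0.0038],-0.0831],[[-0.008,-0.0215,-0.0038],-0.0831],[[-0.0062,-0.0221,-0.0038],-0.0831],[[-0.0043,-0.0225,-0.0038],-0.0831],[[-0.0024,-0.0228,-0.0038],-0.0831],[[-0.0005,-0.0229,-0.0038],-0.0831]])

```text
time: 5.3
ee_pos: [0.5229, -0.0195, 0.2554]
ee_rot: [[0.997, -0.077, -0.006], [-0.077, -0.997, 0.001], [-0.006, -0.001, -1.0]]
wrist_force: [0.4, -0.7, -3.7]
gripper_width: 0.0138
```

Request:
arm_command(plan=[[[0.0014,-0.0229,-0.0038],-0.0831],[[0.0033,-0.0227,-0.0038],-0.0831],[[0.0051,-0.0223,-0.0038],-0.0831],[[0.007,-0.0218,-0.0038],-0.0831],[[0.0087,-0.0212,-0.0038],-0.0831],[[0.0105,-0.0204,-0.0038],-0.0831],[[0.0121,-0.0194,-0.0038],-0.0831]])

```text
time: 5.88
ee_pos: [0.5456, 0.1388, 0.2818]
ee_rot: [[0.875, 0.484, -0.006], [0.484, -0.875, -0.001], [-0.006, -0.002, -1.0]]
wrist_force: [-0.1, 0.6, -2.7]
gripper_width: 0.0136
```

Request:
arm_command(plan=[[[0,0,0],0],[[0,0,0],0],[[0,0,0],0],[[0,0,0],0]])

```text
time: 6.22
ee_pos: [0.5464, 0.137, 0.2833]
ee_rot: [[0.878, 0.479, -0.003], [0.479, -0.878, -0.001], [-0.003, -0.001, -1.0]]
wrist_force: [0.2, 0.1, -3.8]
gripper_width: 0.0135
```

```bash
python3 - <<'E'
from h import *
import cv2
st()
m=cams.camera_model("wrist")
p,d=cams.snapshot("wrist"); st(); np.save("pics/w4.npy",d); np.save("pics/w4T.npy",m['T'])
cv2.imwrite("pics/w4.png",p[:,:,::-1])
E
```

```text
t 6.22 p [0.5464 0.137  0.2833] ang 0.4992 tilt [-0.0031 -0.0007] F [ 0.22  0.05 -3.83] M [ 0.009 -0.018  0.014] w 0.0135 q [ 0.115  0.326 -0.059  1.189 -0.     1.186]
t 6.27 p [0.5467 0.1369 0.2837] ang 0.499 tilt [-0.0022 -0.0005] F [ 0.5   0.06 -2.51] M [-0.026  0.028 -0.004] w 0.0137 q [ 0.115  0.326 -0.058  1.189 -0.     1.186]
```

View pics/w4.png

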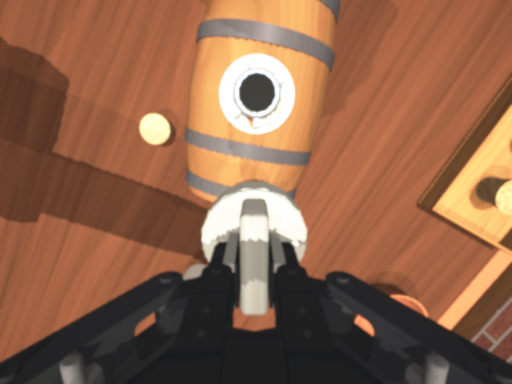

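```bash
python3 - <<'E'
from h import *
import cv2
m=cams.camera_model("wrist"); T=np.load("pics/w4T.npy"); m['T']=T
d=np.load("pics/w4.npy"); img=cv2.imread("pics/w4.png"); P=cloud(d,m)
cv2.imwrite("pics/w4z.png",cv2.resize(img[40:150,190:320],None,fx=5,fy=5,interpolation=cv2.INTER_CUBIC))
q=P.reshape(-1,3); c0=np.array([.504,.217])
q=q[(np.hypot(*(q[:,:2]-c0).T)<.045)]
h=np.histogram(q[:,2],bins=np.arange(.15,.2,.002)); print([(round(float(b),3),int(c)) for b,c in zip(h[1],h[0]) if c])
# black seal
g=img.max(2); Z=P[:,:,2]; v,u=np.indices(g.shape)
M=(g<75)&(abs(v-93)<30)&(abs(u-257)<30); r=P[M]; r=r[np.isfinite(r[:,0])]
print('seal',M.sum(),np.nanmedian(r[:,2]),cv2.minEnclosingCircle(r[:,:2].astype(np.float32)),r.mean(0))
def fit(xy):
    A=np.c_[2*xy,np.ones(len(xy))]; s=np.linalg.lstsq(A,(xy**2).sum(1),rcond=None)[0]; return s[:2],np.sqrt(s[2]+s[:2]@s[:2])
for lo,hi in((.162,.17),(.172,.182),(.183,.1875),(.188,.2)):
    r=q[(q[:,2]>lo)&(q[:,2]<hi)]
    if len(r)>10: print(lo,len(r),cv2.minEnclosingCircle(r[:,:2].astype(np.float32)),r.mean(0))
# cap
e=np.array([.5465,.137,.2835])
q=P.reshape(-1,3); q=q[(np.hypot(*(q-e)[:,:2].T)<.045)&(abs(q[:,2]-e[2]+.005)<.006)]
hull=cv2.convexHull(q[:,:2].astype(np.float32))[:,0]
print('cap',len(q),np.median(q[:,2]),cv2.minEnclosingCircle(q[:,:2].astype(np.float32)),fit(hull.astype(float)))
A=np.c_[q[:,:2]-e[:2],np.ones(len(q))]; k=abs(q[:,2]-np.median(q[:,2]))<.002; print('tilt',np.linalg.lstsq(A[k],q[k,2],rcond=None)[0])
# wing centre
w=P.reshape(-1,3); w=w[(np.hypot(*(w-e)[:,:2].T)<.035)&(abs(w[:,2]-e[2]-.0275)<.003)]
print('wing',len(w),cv2.minAreaRect(w[:,:2].astype(np.float32)),np.median(w[:,2]))
E
```

```text
[(0.15, 325), (0.152, 420), (0.154, 573), (0.156, 571), (0.158, 623), (0.16, 1535), (0.162, 1069), (0.164, 9), (0.166, 2), (0.17, 1), (0.172, 33), (0.174, 265), (0.176, 271), (0.178, 327), (0.18, 137), (0.182, 318), (0.184, 376), (0.186, 13), (0.188, 519), (0.19, 633), (0.192, 5)]
seal 900 0.19008697633380497 ((0.5051842927932739, 0.21742558479309082), 0.013166503049433231) [0.50492656 0.21741284 0.19007812]
0.162 1080 ((0.5040164589881897, 0.21699872612953186), 0.04508224129676819) [0.50494514 0.21714466 0.16260524]
0.172 1033 ((0.5047438740730286, 0.21708379685878754), 0.026267467066645622) [0.50480744 0.21721516 0.17755211]
0.183 584 ((0.5050208568572998, 0.2170189768075943), 0.019448116421699524) [0.50545425 0.2168664  0.18435647]
0.188 1157 ((0.5049331188201904, 0.21700499951839447), 0.014938948675990105) [0.50478746 0.21715444 0.19007613]
cap 3326 0.27423323285927964 ((0.5450804233551025, 0.13894759118556976), 0.031155481934547424) (array([0.54562969, 0.13826622]), np.float64(0.03059349982373024))
tilt [ 0.00060624 -0.00403677  0.27426204]
wing 385 ((0.5460019707679749, 0.13803870975971222), (0.040552251040935516, 0.022503048181533813), 28.9154052734375) 0.3107830031034238
```

View pics/w4z.png

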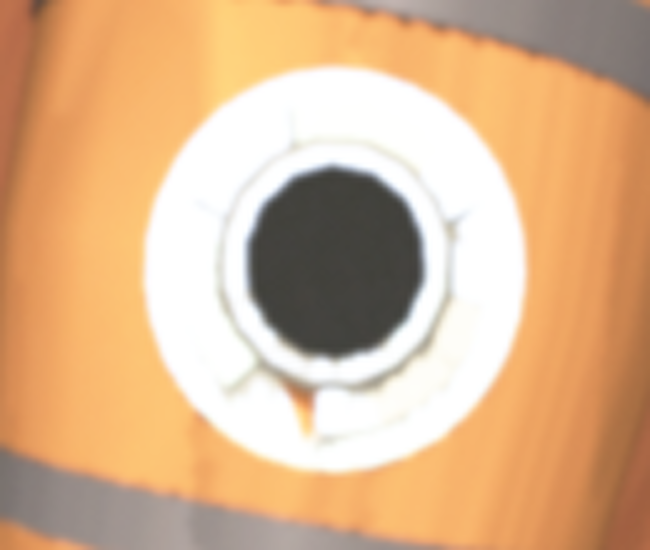

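```bash
python3 - <<'E'
from h import *
import cv2
from scipy.optimize import least_squares
m=cams.camera_model("wrist"); T=np.load("pics/w4T.npy"); m['T']=T
d=np.load("pics/w4.npy"); P=cloud(d,m)
e=np.array([.5465,.137,.2835]); X=np.array([.878,.479]); Y=np.array([.479,-.878])
def rimfit(mask,r,c0,sel):
    cs,_=cv2.findContours(mask.astype(np.uint8),cv2.RETR_EXTERNAL,cv2.CHAIN_APPROX_NONE)
    c=max(cs,key=len)[:,0]; p=P[c[:,1],c[:,0],:2]; 
    p=p[np.isfinite(p[:,0])]; p=p[sel(p)]
    f=lambda x:np.hypot(*(p-x[:2]).T)-(x[2] if r is None else r)
    s=least_squares(f,list(c0)+([.03] if r is None else []),loss='soft_l1',f_scale=.0005); return s.x,len(p),np.std(f(s.x))
Z=P[:,:,2]; near=np.hypot(P[:,:,0]-.5455,P[:,:,1]-.1385)<.045
M=near&(abs(Z-.2742)<.004)
for r in(.0308,.031,None):
  print('cap',r,rimfit(M,r,(.5455,.1385),lambda p:((p-[.5455,.1385])@Y<-.002)&(np.hypot(*(p-[.5455,.1385]).T)>.027)))
n=np.hypot(P[:,:,0]-.505,P[:,:,1]-.217)<.06
print('seal',rimfit(n&(Z>.1875),None,(.505,.217),lambda p:p[:,0]>0))
print('post',rimfit(n&(Z>.1825),None,(.505,.217),lambda p:p[:,0]>0))
img=cv2.imread('pics/w4.png'); W=n&(img.min(2)>190); print('flange white',rimfit(W,None,(.505,.217),lambda p:p[:,0]>0))
E
```

```text
cap 0.0308 (array([0.54565971, 0.13819662]), 142, np.float64(0.00028600547244299275))
cap 0.031 (array([0.54578089, 0.1379797 ]), 142, np.float64(0.00031185855772810435))
cap None (array([0.54553495, 0.13842446, 0.03059189]), 142, np.float64(0.00027691501009390485))
seal (array([0.50486528, 0.21699158, 0.01435585]), 108, np.float64(0.0002497670118976499))
post (array([0.50493432, 0.21699802, 0.01859319]), 151, np.float64(0.0004508696592147751))
flange white (array([0.50486448, 0.21775542, 0.03376712]), 221, np.float64(0.0004428019433967792))
```

Wrist-frame fits put the neck axis at (0.5049, 0.2170) and the cap centre at TCP + (-0.0010, +0.0013). The camera reads the seal top about 1.4 mm lower than it should be. I'll move over the neck.

```bash
python3 - <<'E'
from h import *
st(); plan([.5059,.2157,.24],.5,6,7)
E
```

```text
t 6.27 p [0.5467 0.1369 0.2837] ang 0.499 tilt [-0.0022 -0.0005] F [ 0.5   0.06 -2.51] M [-0.026  0.028 -0.004] w 0.0137 q [ 0.115  0.326 -0.058  1.189 -0.     1.186]
from [0.5467 0.1369 0.2837] ang 0.499 da 0.001
[[[0.0003,-0.0148,0.0073],-0.0002],[[0.0003,-0.0148,0.0073],-0.0002],[[0.0003,-0.0148,0.0073],-0.0002],[[0.0003,-0.0148,0.0073],-0.0002],[[0.0003,-0.0148,0.0073],-0.0002],[[0.0003,-0.0148,0.0073],-0.0002]]
```

Request:
arm_command(plan=[[[0.0003,-0.0148,0],0],[[0.0003,-0.0148,0.005],0],[[0.0003,-0.0148,0.008],0],[[0.0003,-0.0148,0.01],0],[[0.0003,-0.0148,0.01],0],[[0.0003,-0.0148,0.01],0],[[0,0,0],0],[[0,0,0],0]])

```text
time: 6.93
ee_pos: [0.5053, 0.2168, 0.2414]
ee_rot: [[0.877, 0.481, -0.001], [0.481, -0.877, -0.001], [-0.002, -0.0, -1.0]]
wrist_force: [0.5, 0.2, -3.9]
gripper_width: 0.0135
```

Request:
arm_command(plan=[[[0,0,0],0],[[0,0,0],0],[[0,0,0],0]])

```text
time: 7.18
ee_pos: [0.507, 0.2161, 0.2425]
ee_rot: [[0.878, 0.479, 0.001], [0.479, -0.878, 0.0], [0.001, 0.0, -1.0]]
wrist_force: [-1.0, -0.6, -3.7]
gripper_width: 0.0131
```

```bash
python3 - <<'E'
from h import *
import cv2
st()
p,d=cams.snapshot("side"); cv2.imwrite("pics/s5.png",cv2.resize(p[90:230,100:280,::-1],None,fx=4,fy=4,interpolation=cv2.INTER_CUBIC))
st(); plan([.5059,.2157,.22],.5,1)
E
```

```text
t 7.18 p [0.507  0.2161 0.2425] ang 0.4994 tilt [0.0012 0.0002] F [-1.04 -0.58 -3.69] M [0.046 0.033 0.026] w 0.0131 q [ 0.269  0.32  -0.172  1.078 -0.     1.34 ]
t 7.23 p [0.5069 0.2161 0.2424] ang 0.4994 tilt [0.001  0.0002] F [ 1.06 -0.16 -4.12] M [ 0.011 -0.044  0.   ] w 0.0137 q [ 0.269  0.32  -0.172  1.078 -0.     1.341]
from [0.5069 0.2161 0.2424] ang 0.4994 da 0.0006
[[[-0.0011,-0.0001,0.0224],-0.0006]]
```

View pics/s5.png

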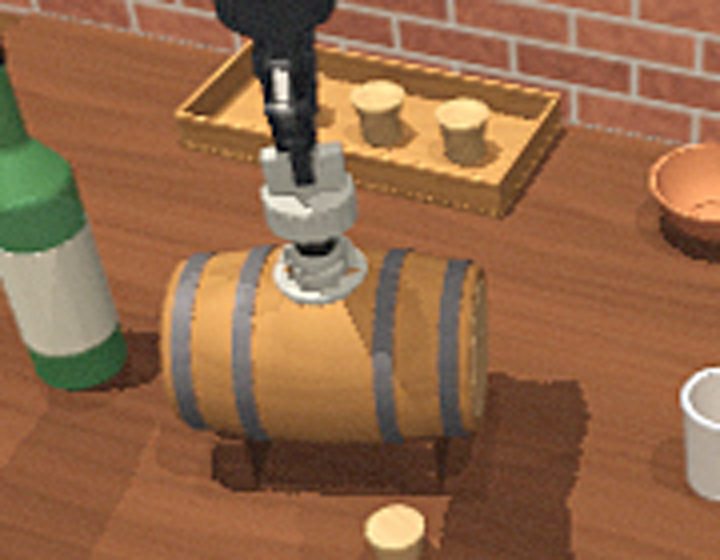

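The side view shows the cap (≈(310,205) in the crop) directly above the neck (≈(320,265)). I'll correct 1 mm and lower it.

Request:
arm_command(plan=[[[-0.0011,0,0.004],0],[[0,0,0.005],0],[[0,0,0.005],0],[[0,0,0.004],0],[[0,0,0],0],[[0,0,0],0],[[0,0,0],0]])

```text
time: 7.82
ee_pos: [0.5054, 0.2162, 0.2239]
ee_rot: [[0.877, 0.48, -0.0], [0.48, -0.877, -0.0], [-0.0, -0.0, -1.0]]
wrist_force: [-0.2, 1.0, -3.2]
gripper_width: 0.0137
```

```bash
python3 - <<'E'
from h import *
st(); plan([.5059,.2157,.215],.5,1)
E
```

```text
t 7.82 p [0.5054 0.2162 0.2239] ang 0.5007 tilt [-0.0001 -0.    ] F [-0.21  0.99 -3.19] M [-0.041 -0.028  0.017] w 0.0137 q [ 0.27   0.331 -0.206  1.034  0.     1.34 ]
from [0.5054 0.2162 0.2239] ang 0.5007 da -0.0007
[[[0.0003,0.0007,0.0089],0.0007]]
```

Underside is now at ~0.192, just at the seal height. I'll lower in small steps and watch the force.

Request:
arm_command(plan=[[[0.0002,0.0004,0.0015],0],[[0,0,0.0015],0],[[0,0,0.0015],0],[[0,0,0.0015],0],[[0,0,0],0]])

```text
time: 8.23
ee_pos: [0.5055, 0.2158, 0.2175]
ee_rot: [[0.877, 0.48, -0.001], [0.48, -0.877, -0.0], [-0.001, -0.0, -1.0]]
wrist_force: [-0.8, -0.3, -2.9]
gripper_width: 0.0134
```

Request:
arm_command(plan=[[[0,0,0.001],0],[[0,0,0.001],0],[[0,0,0.001],0],[[0,0,0],0]])

```text
time: 8.57
ee_pos: [0.5056, 0.2158, 0.2147]
ee_rot: [[0.877, 0.48, -0.0], [0.48, -0.877, -0.0], [-0.0, -0.0, -1.0]]
wrist_force: [0.1, -0.7, -3.5]
gripper_width: 0.013
```

The cap passed the post-top height (0.2165) with no contact, so the post is inside the lug circle. Continuing down to the ridges.

Request:
arm_command(plan=[[[0,0,0.001],0],[[0,0,0.001],0],[[0,0,0.001],0],[[0,0,0],0]])

```text
time: 8.9
ee_pos: [0.5056, 0.2158, 0.2116]
ee_rot: [[0.877, 0.48, -0.0], [0.48, -0.877, -0.0], [-0.0, -0.0, -1.0]]
wrist_force: [0.7, 0.2, -3.4]
gripper_width: 0.0136
```

Request:
arm_command(plan=[[[0,0,0.001],0],[[0,0,0.001],0],[[0,0,0],0]])

```text
time: 9.15
ee_pos: [0.5055, 0.2158, 0.2096]
ee_rot: [[0.877, 0.48, -0.0], [0.48, -0.877, -0.0], [-0.0, -0.0, -1.0]]
wrist_force: [-0.7, -0.2, -4.0]
gripper_width: 0.0133
```

Request:
arm_command(plan=[[[0,0,0.001],0],[[0,0,0.001],0],[[0,0,0],0]])

```text
time: 9.4
ee_pos: [0.5056, 0.2159, 0.2077]
ee_rot: [[0.877, 0.48, -0.0], [0.48, -0.877, 0.0], [-0.0, -0.0, -1.0]]
wrist_force: [0.8, -0.1, -2.8]
gripper_width: 0.0134
```

Request:
arm_command(plan=[[[0,0,0.0007],0],[[0,0,0],0]])

```text
time: 9.57
ee_pos: [0.5056, 0.2159, 0.2071]
ee_rot: [[0.877, 0.48, -0.0], [0.48, -0.877, 0.0], [-0.0, -0.0, -1.0]]
wrist_force: [0.4, 0.1, -2.9]
gripper_width: 0.0133
```

Request:
arm_command(plan=[[[0,0,0.0007],0],[[0,0,0],0]])

```text
time: 9.73
ee_pos: [0.5056, 0.2159, 0.2064]
ee_rot: [[0.877, 0.48, -0.0], [0.48, -0.877, 0.0], [-0.0, -0.0, -1.0]]
wrist_force: [0.1, 1.0, -3.8]
gripper_width: 0.0134
```

Request:
arm_command(plan=[[[0,0,0.0007],0],[[0,0,0],0]])

```text
time: 9.9
ee_pos: [0.5056, 0.2159, 0.2057]
ee_rot: [[0.877, 0.48, -0.0], [0.48, -0.877, 0.0], [-0.0, -0.0, -1.0]]
wrist_force: [0.4, -0.2, -4.0]
gripper_width: 0.0134
```

Request:
arm_command(plan=[[[0,0,0.0007],0],[[0,0,0],0]])

```text
time: 10.07
ee_pos: [0.5057, 0.2159, 0.205]
ee_rot: [[0.877, 0.48, -0.0], [0.48, -0.877, 0.0], [-0.0, -0.0, -1.0]]
wrist_force: [0.4, 0.2, -4.6]
gripper_width: 0.0133
```

Request:
arm_command(plan=[[[0,0,0.0007],0],[[0,0,0],0]])

```text
time: 10.23
ee_pos: [0.5056, 0.2158, 0.2043]
ee_rot: [[0.877, 0.48, -0.0], [0.48, -0.877, -0.0], [-0.0, 0.0, -1.0]]
wrist_force: [-0.2, 0.5, -3.7]
gripper_width: 0.0132
```

```bash
cat >> h.py <<'E'
import cv2
def look(tag):
    "side+wrist: height of cap top disc & wing top rel neck foot .160"
    st(); e=np.array(read_state()['ee_pos'])
    m=cams.camera_model("wrist"); p,d=cams.snapshot("wrist"); q=cloud(d,m).reshape(-1,3)
    q=q[np.hypot(q[:,0]-.505,q[:,1]-.217)<.029]; k=q[(q[:,2]>.170)&(q[:,2]<.206)]
    h,b=np.histogram(k[:,2],bins=np.arange(.17,.2065,.0005)); i=h.argmax(); zt=np.median(k[abs(k[:,2]-b[i])<.0015,2])
    kk=k[abs(k[:,2]-zt)<.002]; A=np.c_[kk[:,:2]-[.505,.217],np.ones(len(kk))]; t=np.linalg.lstsq(A,kk[:,2],rcond=None)[0]
    m2=cams.camera_model("side"); p2,d2=cams.snapshot("side"); s=cloud(d2,m2).reshape(-1,3)
    s=s[np.hypot(s[:,0]-.505,s[:,1]-.217)<.029]; s=s[(s[:,2]>.170)&(s[:,2]<.206)]
    h,b=np.histogram(s[:,2],bins=np.arange(.17,.2065,.001)); j=h.argmax()
    print('wrist cap top z',round(float(zt),4),'n',len(kk),'tilt',np.round(t[:2],3),'underside above foot (cam +1.3)',round(float(zt)+.0013-.024-.16,4),'| side',round(float(b[j]),4),h[j])
    cv2.imwrite(f"pics/{tag}.png",np.hstack([cv2.resize(p[130:384,100:400,::-1],(400,340)),cv2.resize(p2[120:205,130:230,::-1],(400,340),interpolation=cv2.INTER_CUBIC)]))
E
python3 -c "
from h import *
look('l1')"
```

```text
t 10.23 p [0.5056 0.2158 0.2043] ang 0.5005 tilt [-0.0001 -0.0001] F [-0.22  0.48 -3.75] M [0.076 0.001 0.027] w 0.0132 q [ 0.269  0.345 -0.237  0.989 -0.     1.339]
wrist cap top z 0.1952 n 2642 tilt [ 0.003 -0.001] underside above foot (cam +1.3) 0.0125 | side 0.197 31
```

View pics/l1.png

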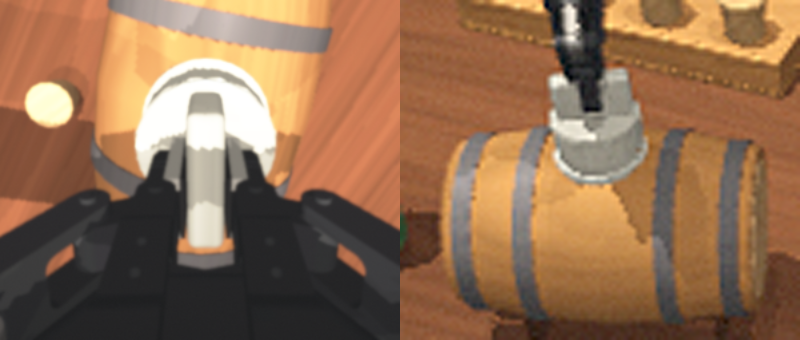

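The cap went straight into a gap. Its underside is 12.5 mm above the foot, under the 14 mm minimum for resting on the ridges, with no contact force. The task wants the drop found by turning backward, so I'll lift it just clear of the ridges, keeping it on the post. Then I'll turn forward about 40° in the air, set it on the ridges and do the backward turn properly.

Request:
arm_command(plan=[[[0,0,-0.003],0],[[0,0,-0.003],0],[[0,0,-0.003],0],[[0,0,-0.0005],0],[[0,0,0],0]])

```text
time: 10.75
ee_pos: [0.506, 0.2159, 0.2144]
ee_rot: [[0.877, 0.48, 0.001], [0.48, -0.877, 0.0], [0.001, 0.0, -1.0]]
wrist_force: [-0.3, 0.4, -4.2]
gripper_width: 0.0136
```

Request:
arm_command(plan=[[[-0.0001,0.0001,0],0.0875],[[-0.0001,0.0001,0],0.0875],[[-0.0001,0.0001,0],0.0875],[[-0.0001,0.0001,0],0.0875],[[-0.0001,0.0001,0],0.0875],[[-0.0001,0,0],0.0875],[[-0.0001,0,0],0.0875],[[-0.0001,0,0],0.0875]])

```text
time: 11.42
ee_pos: [0.505, 0.2152, 0.2138]
ee_rot: [[0.979, -0.202, -0.0], [-0.202, -0.979, -0.0], [-0.0, 0.0, -1.0]]
wrist_force: [-0.4, 0.0, -3.9]
gripper_width: 0.0134
```

Request:
arm_command(plan=[[[0,0,0],0],[[0,0,0],0]])

```text
time: 11.58
ee_pos: [0.505, 0.2152, 0.2138]
ee_rot: [[0.981, -0.196, -0.0], [-0.196, -0.981, -0.0], [-0.0, 0.0, -1.0]]
wrist_force: [0.8, -0.2, -3.3]
gripper_width: 0.0137
```

```bash
python3 -c "
from h import *
look('l2'); plan([.5045,.2155,.21],None,1)"
```

```text
t 11.58 p [0.505  0.2152 0.2138] ang -0.1972 tilt [-0.     -0.0001] F [ 0.79 -0.2  -3.35] M [-0.     0.003  0.053] w 0.0137 q [ 0.268  0.337 -0.224  1.01  -0.     2.036]
wrist cap top z 0.2048 n 2706 tilt [ 0.    -0.003] underside above foot (cam +1.3) 0.0221 | side 0.205 5
from [0.5051 0.2152 0.2138] ang -0.1977 da 0
[[[-0.0006,-0.0002,0.0038],0.0]]
```

Position is within 0.6 mm of target with no side force. I'll lower it onto the ridges.

Request:
arm_command(plan=[[[-0.0004,0,0.001],0],[[0,0,0.001],0],[[0,0,0],0]])

```text
time: 11.93
ee_pos: [0.5045, 0.2153, 0.2116]
ee_rot: [[0.98, -0.198, -0.0], [-0.198, -0.98, -0.0], [-0.0, 0.0, -1.0]]
wrist_force: [-0.7, 0.1, -2.8]
gripper_width: 0.014
```

Request:
arm_command(plan=[[[0,0,0.0007],0],[[0,0,0],0]])

```text
time: 12.1
ee_pos: [0.5046, 0.2153, 0.211]
ee_rot: [[0.98, -0.198, -0.0], [-0.198, -0.98, -0.0], [-0.0, 0.0, -1.0]]
wrist_force: [0.7, 0.4, -4.1]
gripper_width: 0.0134
```

Request:
arm_command(plan=[[[0,0,0.0007],0],[[0,0,0],0]])

```text
time: 12.27
ee_pos: [0.5046, 0.2153, 0.2103]
ee_rot: [[0.98, -0.198, -0.0], [-0.198, -0.98, -0.0], [-0.0, 0.0, -1.0]]
wrist_force: [0.2, -1.1, -3.2]
gripper_width: 0.0135
```

Request:
arm_command(plan=[[[0,0,0.0007],0],[[0,0,0],0]])

```text
time: 12.43
ee_pos: [0.5048, 0.2153, 0.2099]
ee_rot: [[0.98, -0.198, 0.0], [-0.198, -0.98, 0.0], [0.0, -0.0, -1.0]]
wrist_force: [-0.2, 0.0, -1.8]
gripper_width: 0.0134
```

Contact: the weight has partly come off (-1.8 N) with the underside about 18 mm above the foot, on the ridges as intended. Loosening the fingers now.

Request:
arm_command(plan=[[[0,0,0],0],[[0,0,0],0],[[0,0,0],0]], hand=0.64, grip_force=20)

```text
time: 12.68
ee_pos: [0.5051, 0.2154, 0.2103]
ee_rot: [[0.98, -0.198, 0.001], [-0.198, -0.98, 0.0], [0.001, -0.001, -1.0]]
wrist_force: [-0.4, -0.0, -0.1]
gripper_width: 0.0153
```

```bash
python3 -c "
from h import *
look('l3')"
```

```text
t 12.68 p [0.5051 0.2154 0.2103] ang -0.1994 tilt [0.0011 0.0003] F [-0.36 -0.04 -0.09] M [-0.019 -0.044  0.028] w 0.0153 q [ 0.269  0.338 -0.231  1.001 -0.     2.039]
wrist cap top z 0.2006 n 2622 tilt [-0.005  0.004] underside above foot (cam +1.3) 0.0179 | side 0.202 28
```

View pics/l3.png

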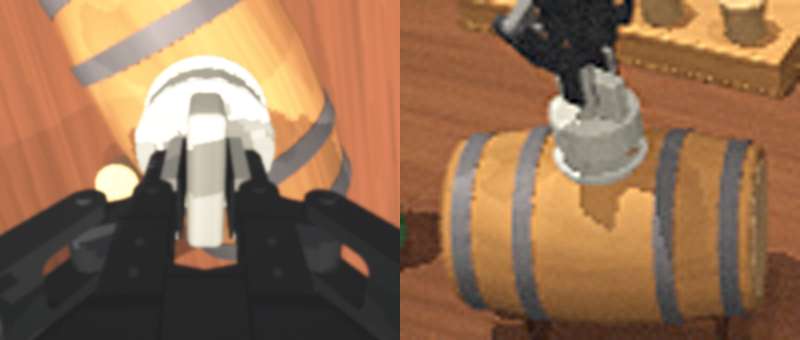

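The cap rests level on the ridges at 17.9 mm with the fingers loose (15.3 mm opening). I'll lower the tool 4 mm to the proper hold point, then turn backward.

Request:
arm_command(plan=[[[0,0,0.0015],0],[[0,0,0.0015],0],[[0,0,0.001],0],[[0,0,0],0]])

```text
time: 13.12
ee_pos: [0.5045, 0.2152, 0.2055]
ee_rot: [[0.98, -0.198, -0.0], [-0.198, -0.98, -0.0], [-0.0, 0.0, -1.0]]
wrist_force: [0.9, -0.1, -0.2]
gripper_width: 0.0153
```

Request:
arm_command(plan=[[[0,0,0],-0.05],[[0,0,0],-0.05],[[0,0,0],-0.05],[[0,0,0],-0.05],[[0,0,0],-0.05],[[0,0,0],0]])

```text
time: 13.62
ee_pos: [0.505, 0.2154, 0.2062]
ee_rot: [[0.999, 0.051, 0.001], [0.051, -0.999, 0.0], [0.001, -0.0, -1.0]]
wrist_force: [-0.8, 0.2, 0.4]
gripper_width: 0.0152
```

```bash
python3 -c "
from h import *
look('l4')"
```

```text
t 13.62 p [0.505  0.2154 0.2062] ang 0.0513 tilt [0.0009 0.0003] F [-0.84  0.17  0.42] M [-0.008 -0.091 -0.016] w 0.0152 q [ 0.269  0.342 -0.237  0.991  0.     1.788]
wrist cap top z 0.2015 n 2578 tilt [-0.     0.004] underside above foot (cam +1.3) 0.0188 | side 0.204 27
```

Climbing as expected (17.9 → 18.8 mm). Continue backward.

Request:
arm_command(plan=[[[0,0,0],-0.05],[[0,0,0],-0.05],[[0,0,0],-0.05],[[0,0,0],-0.05],[[0,0,0],-0.05],[[0,0,0],0]])

```text
time: 14.22
ee_pos: [0.5046, 0.2153, 0.2057]
ee_rot: [[0.955, 0.296, -0.0], [0.296, -0.955, -0.0], [-0.0, 0.0, -1.0]]
wrist_force: [0.7, 1.0, 0.3]
gripper_width: 0.0153
```

```bash
python3 -c "
from h import *
look('l5')"
```

```text
t 14.22 p [0.5046 0.2153 0.2057] ang 0.3004 tilt [-0.0001 -0.0001] F [0.69 0.95 0.31] M [ 0.015 -0.061  0.038] w 0.0153 q [ 0.269  0.342 -0.238  0.991 -0.     1.539]
wrist cap top z 0.2023 n 2543 tilt [0.003 0.   ] underside above foot (cam +1.3) 0.0196 | side 0.204 21
```

Request:
arm_command(plan=[[[0,0,0],-0.04],[[0,0,0],-0.04],[[0,0,0],-0.04],[[0,0,0],0]])

```text
time: 14.65
ee_pos: [0.5045, 0.2152, 0.2056]
ee_rot: [[0.913, 0.408, -0.0], [0.408, -0.913, -0.0], [-0.001, -0.0, -1.0]]
wrist_force: [-0.3, -0.4, 0.1]
gripper_width: 0.0155
```

```bash
python3 -c "
from h import *
look('l6')"
```

```text
t 14.65 p [0.5045 0.2152 0.2056] ang 0.4199 tilt [-0.0005 -0.0002] F [-0.3  -0.36  0.11] M [ 0.017 -0.004  0.001] w 0.0155 q [ 0.269  0.342 -0.238  0.991 -0.     1.42 ]
wrist cap top z 0.2022 n 2517 tilt [ 0.005 -0.001] underside above foot (cam +1.3) 0.0195 | side 0.205 24
```

Request:
arm_command(plan=[[[0,0,0],-0.03],[[0,0,0],-0.03],[[0,0,0],-0.03],[[0,0,0],0]])

```text
time: 15.08
ee_pos: [0.5046, 0.2153, 0.2057]
ee_rot: [[0.873, 0.488, -0.0], [0.488, -0.873, -0.0], [-0.0, -0.0, -1.0]]
wrist_force: [0.2, -0.4, 0.2]
gripper_width: 0.0152
```

```bash
python3 -c "
from h import *
look('l7')"
```

```text
t 15.08 p [0.5046 0.2153 0.2057] ang 0.5098 tilt [-0.0003 -0.0001] F [ 0.17 -0.44  0.2 ] M [ 0.003 -0.028  0.044] w 0.0152 q [ 0.269  0.342 -0.238  0.991 -0.     1.33 ]
wrist cap top z 0.1923 n 2495 tilt [-0.     0.001] underside above foot (cam +1.3) 0.0096 | side 0.194 28
```

Dropped into the thread start: the underside is at 9.6 mm (9.5 expected) and level. I'll lower the fingers to follow, then screw forward.

Request:
arm_command(plan=[[[0,0,0.002],0],[[0,0,0.003],0],[[0,0,0.003],0],[[0,0,0.001],0],[[0,0,0],0]])

```text
time: 15.6
ee_pos: [0.5044, 0.2152, 0.1962]
ee_rot: [[0.873, 0.488, -0.001], [0.488, -0.873, -0.0], [-0.001, -0.0, -1.0]]
wrist_force: [-1.4, 0.7, -0.2]
gripper_width: 0.0156
```

Request:
arm_command(plan=[[[0,0,0],0.05],[[0,0,0],0.05],[[0,0,0],0.05],[[0,0,0],0.05],[[0,0,0],0.05],[[0,0,0],0.05],[[0,0,0],0.05],[[0,0,0],0]])

```text
time: 16.27
ee_pos: [0.5047, 0.2153, 0.1968]
ee_rot: [[0.987, 0.159, -0.0], [0.159, -0.987, -0.0], [-0.0, 0.0, -1.0]]
wrist_force: [0.5, -0.9, -0.4]
gripper_width: 0.0156
```

```bash
python3 -c "
from h import *
look('l8')"
```

```text
t 16.27 p [0.5047 0.2153 0.1968] ang 0.1597 tilt [-0.0001 -0.0001] F [ 0.5  -0.89 -0.35] M [-0.002 -0.023  0.029] w 0.0156 q [ 0.269  0.349 -0.251  0.97  -0.     1.68 ]
wrist cap top z 0.1923 n 2519 tilt [0.001 0.001] underside above foot (cam +1.3) 0.0096 | side 0.194 28
```

Request:
arm_command(plan=[[[0,0,0],0.05],[[0,0,0],0.05],[[0,0,0],0.05],[[0,0,0],0.05],[[0,0,0],0.05],[[0,0,0],0.05],[[0,0,0],0]])

```text
time: 16.95
ee_pos: [0.5047, 0.2153, 0.1967]
ee_rot: [[0.99, -0.139, -0.0], [-0.139, -0.99, -0.0], [0.0, 0.0, -1.0]]
wrist_force: [0.4, 0.6, 0.3]
gripper_width: 0.0152
```

```bash
python3 -c "
from h import *
look('l9')"
```

```text
t 16.95 p [0.5047 0.2153 0.1967] ang -0.1393 tilt [-0. -0.] F [0.4  0.59 0.35] M [-0.014 -0.023  0.007] w 0.0152 q [ 0.269  0.349 -0.251  0.97  -0.     1.979]
wrist cap top z 0.192 n 2551 tilt [0.001 0.   ] underside above foot (cam +1.3) 0.0093 | side 0.194 31
```

Request:
arm_command(plan=[[[0,0,0],0.04],[[0,0,0],0.04],[[0,0,0],0.04],[[0,0,0],0.04],[[0,0,0],0.04],[[0,0,0],0.04],[[0,0,0],0]])

```text
time: 17.63
ee_pos: [0.5044, 0.2152, 0.1964]
ee_rot: [[0.929, -0.37, -0.001], [-0.37, -0.929, -0.0], [-0.001, 0.001, -1.0]]
wrist_force: [-0.1, 0.3, -1.5]
gripper_width: 0.0155
```

```bash
python3 -c "
from h import *
look('l10')"
```

```text
t 17.63 p [0.5044 0.2152 0.1964] ang -0.3786 tilt [-0.0007 -0.0003] F [-0.14  0.34 -1.55] M [-0.004  0.024  0.011] w 0.0155 q [ 0.269  0.35  -0.252  0.97  -0.     2.218]
wrist cap top z 0.1911 n 2605 tilt [0.003 0.001] underside above foot (cam +1.3) 0.0084 | side 0.194 37
```

View pics/l10.png

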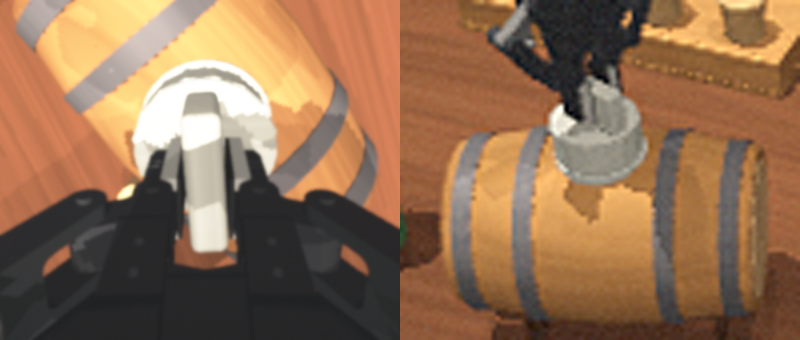

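Being drawn down (8.4 mm). I'll continue more finely and watch the turning moment.

Request:
arm_command(plan=[[[0,0,0],0.04],[[0,0,0],0.04],[[0,0,0],0.04],[[0,0,0],0.04],[[0,0,0],0.04],[[0,0,0],0]])

```text
time: 18.23
ee_pos: [0.5043, 0.2153, 0.1963]
ee_rot: [[0.837, -0.547, -0.001], [-0.547, -0.837, -0.0], [-0.001, 0.001, -1.0]]
wrist_force: [-0.1, -0.2, -1.7]
gripper_width: 0.0153
```

```bash
python3 -c "
from h import *
look('l11')"
```

```text
t 18.23 p [0.5043 0.2153 0.1963] ang -0.5785 tilt [-0.0011 -0.0002] F [-0.13 -0.19 -1.69] M [0.002 0.064 0.073] w 0.0153 q [ 0.269  0.35  -0.252  0.97   0.     2.418]
wrist cap top z 0.1903 n 2640 tilt [0.    0.002] underside above foot (cam +1.3) 0.0076 | side 0.192 33
```

Request:
arm_command(plan=[[[0,0,0],0.04],[[0,0,0],0.04],[[0,0,0],0.04],[[0,0,0],0.04],[[0,0,0],0]])

```text
time: 18.75
ee_pos: [0.5044, 0.2154, 0.1967]
ee_rot: [[0.739, -0.673, -0.001], [-0.673, -0.739, 0.0], [-0.0, 0.0, -1.0]]
wrist_force: [-0.8, 0.3, -0.9]
gripper_width: 0.0154
```

```bash
python3 -c "
from h import *
look('l12')"
```

```text
t 18.75 p [0.5044 0.2154 0.1967] ang -0.7387 tilt [-0.0006  0.0001] F [-0.79  0.3  -0.9 ] M [ 0.068  0.161 -0.019] w 0.0154 q [ 0.269  0.349 -0.252  0.971  0.     2.578]
wrist cap top z 0.1896 n 2642 tilt [-0.  0.] underside above foot (cam +1.3) 0.0069 | side 0.192 32
```

Underside at 6.9 mm. Now single small steps toward the stop.

Request:
arm_command(plan=[[[0,0,0],0.025],[[0,0,0],0.025],[[0,0,0],0.025],[[0,0,0],0]])

```text
time: 19.18
ee_pos: [0.5047, 0.2154, 0.197]
ee_rot: [[0.687, -0.727, 0.0], [-0.727, -0.687, 0.0], [-0.0, -0.0, -1.0]]
wrist_force: [-1.1, 0.7, -0.3]
gripper_width: 0.0156
```

```bash
python3 -c "
from h import *
look('l13')"
```

```text
t 19.18 p [0.5047 0.2154 0.197 ] ang -0.8134 tilt [0.0002 0.0002] F [-1.1   0.67 -0.27] M [0.092 0.142 0.028] w 0.0156 q [ 0.269  0.349 -0.251  0.97   0.     2.653]
wrist cap top z 0.1896 n 2610 tilt [0.001 0.   ] underside above foot (cam +1.3) 0.0069 | side 0.192 33
```

Request:
arm_command(plan=[[[0,0,0],0.02],[[0,0,0],0.02],[[0,0,0],0]])

```text
time: 19.53
ee_pos: [0.5047, 0.2154, 0.1969]
ee_rot: [[0.656, -0.755, 0.0], [-0.755, -0.656, 0.0], [0.0, -0.0, -1.0]]
wrist_force: [-0.9, -0.1, 0.3]
gripper_width: 0.0154
```

```bash
python3 -c "
from h import *
st()"
```

```text
t 19.53 p [0.5047 0.2154 0.1969] ang -0.8551 tilt [0.0002 0.0001] F [-0.95 -0.06  0.35] M [0.072 0.217 0.058] w 0.0154 q [ 0.269  0.349 -0.251  0.97   0.     2.695]
```

Request:
arm_command(plan=[[[0,0,0],0.02],[[0,0,0],0.02],[[0,0,0],0]])

```text
time: 19.78
ee_pos: [0.5045, 0.2155, 0.1969]
ee_rot: [[0.625, -0.78, -0.0], [-0.78, -0.625, 0.0], [-0.0, -0.0, -1.0]]
wrist_force: [-2.3, 1.0, 1.7]
gripper_width: 0.0154
```

```bash
python3 -c "
from h import *
look('l14')"
```

```text
t 19.78 p [0.5045 0.2155 0.1969] ang -0.8951 tilt [-0.0002  0.0003] F [-2.32  0.98  1.67] M [0.211 0.382 0.168] w 0.0154 q [ 0.269  0.349 -0.251  0.971  0.     2.735]
wrist cap top z 0.1895 n 2633 tilt [-0.     0.003] underside above foot (cam +1.3) 0.0068 | side 0.192 36
```

View pics/l14.png

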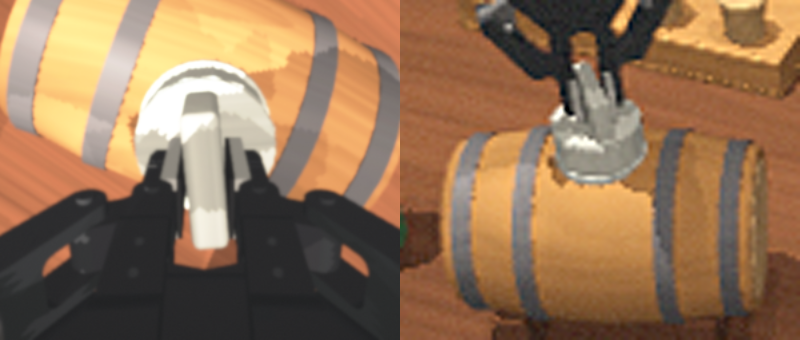

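Mz has risen to 0.17 N m and the wing is lagging the jaws, so the cap is at the end stop. One more small nudge to confirm.

Request:
arm_command(plan=[[[0,0,0],0.012],[[0,0,0],0]])

```text
time: 20.05
ee_pos: [0.5045, 0.2155, 0.1969]
ee_rot: [[0.616, -0.787, -0.0], [-0.787, -0.616, 0.0], [-0.0, -0.0, -1.0]]
wrist_force: [-2.0, 1.1, 1.6]
gripper_width: 0.0156
```

```bash
python3 -c "
from h import *
st()
m=cams.camera_model('wrist'); p,d=cams.snapshot('wrist'); P=cloud(d,m).reshape(-1,3); st()
q=P[(np.hypot(P[:,0]-.505,P[:,1]-.217)<.034)&(P[:,2]>.2165)&(P[:,2]<.228)]; print(len(q),cv2.minAreaRect(q[:,:2].astype(np.float32)))
"
```

```text
t 20.05 p [0.5045 0.2155 0.1969] ang -0.9065 tilt [-0.0001  0.0003] F [-1.98  1.06  1.6 ] M [0.202 0.494 0.286] w 0.0156 q [ 0.269  0.349 -0.251  0.971  0.     2.746]
t 20.1 p [0.5045 0.2155 0.1969] ang -0.9062 tilt [-0.0002  0.0003] F [-2.39  1.86  3.02] M [0.265 0.596 0.313] w 0.016 q [ 0.269  0.349 -0.251  0.971  0.     2.746]
3640 ((0.5050839781761169, 0.21749237179756165), (0.04909825697541237, 0.039895396679639816), 78.91297912597656)
```

Mz is about 0.3 N m with no further motion and the height steady, so this is the end stop. I'll relieve the turn, open and withdraw.

Request:
arm_command(plan=[[[0,0,0],-0.03],[[0,0,0],-0.03],[[0,0,0],0]])

```text
time: 20.35
ee_pos: [0.5049, 0.2154, 0.1968]
ee_rot: [[0.663, -0.749, 0.0], [-0.749, -0.663, 0.0], [0.0, -0.0, -1.0]]
wrist_force: [-2.0, 1.9, 1.4]
gripper_width: 0.0153
```

Request:
arm_command(plan=[[[0,0,0],0],[[0,0,0],0],[[0,0,0],0],[[0,0,0],0]], hand=0.2)

```text
time: 20.68
ee_pos: [0.5049, 0.2151, 0.1968]
ee_rot: [[0.662, -0.749, 0.0], [-0.749, -0.662, -0.0], [0.001, -0.0, -1.0]]
wrist_force: [-0.5, 0.3, 1.6]
gripper_width: 0.0341
```

Request:
arm_command(plan=[[[0,0,-0.005],0],[[0,0,-0.01],0],[[0,0,-0.015],0],[[0,0,-0.02],0],[[0,0,-0.02],0],[[0,0,-0.02],0],[[0,0,0],0],[[0,0,0],0]])

```text
time: 21.35
ee_pos: [0.5056, 0.2156, 0.2887]
ee_rot: [[0.663, -0.749, 0.004], [-0.749, -0.663, 0.001], [0.002, -0.003, -1.0]]
wrist_force: [-0.5, -0.6, -0.8]
gripper_width: 0.0342
```

```bash
python3 -c "
from h import *
look('l15')
m=cams.camera_model('wrist'); p,d=cams.snapshot('wrist'); cv2.imwrite('pics/w15.png',p[:,:,::-1]);P=cloud(d,m).reshape(-1,3)
q=P[(np.hypot(P[:,0]-.505,P[:,1]-.217)<.034)&(P[:,2]>.2165)&(P[:,2]<.228)]; print(len(q),cv2.minAreaRect(q[:,:2].astype(np.float32)),np.median(q[:,2]))
"
```

```text
t 21.35 p [0.5056 0.2156 0.2887] ang -0.8465 tilt [0.0035 0.0009] F [-0.53 -0.56 -0.84] M [ 0.053 -0.003  0.036] w 0.0342 q [ 0.269  0.292 -0.093  1.182 -0.     2.686]
wrist cap top z 0.1896 n 2125 tilt [-0.    -0.002] underside above foot (cam +1.3) 0.0069 | side 0.192 41
1152 ((0.5049654841423035, 0.21740393340587616), (0.05363789573311806, 0.014047964476048946), 44.01925277709961) 0.22123302350222712
```

View pics/l15.png

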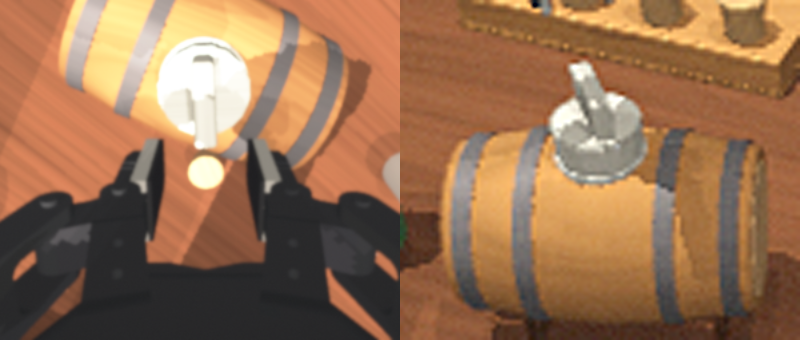

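Cap is home: level, underside at 6.9 mm by the camera, wing at 44°. I'll check the bystanders from the fixed cameras before handing in.

```bash
python3 - <<'E'
from h import *
m=cams.camera_model("top"); p,d=cams.snapshot("top"); cv2.imwrite("pics/topE.png",p[:,:,::-1]); 
P0=cloud(np.load("pics/top0.npy"),m).reshape(-1,3); P=cloud(d,m).reshape(-1,3)
for k,c,r,z0 in(("tumbler",(.555,-.078),.045,.06),("cork",(.458,-.257),.02,.03),("bung",(.3986,.12),.03,.025),("bottle_b",(.503,-.46),.05,.1),("bottle_a",(.499,.45),.06,.1),("bowl?",(.8,0),.05,.02)):
    o=[]
    for Q in(P0,P):
        q=Q[(np.hypot(Q[:,0]-c[0],Q[:,1]-c[1])<r)&(Q[:,2]>z0)]; o.append((len(q),np.round(q.mean(0),4).tolist() if len(q) else None))
    print(k,o)
st()
E
```

```text
tumbler [(125, [0.5596, -0.0795, 0.0802]), (125, [0.5599, -0.0796, 0.08])]
cork [(48, [0.458, -0.2564, 0.0437]), (48, [0.4578, -0.2561, 0.0437])]
bung [(126, [0.3985, 0.1203, 0.0347]), (895, [0.3923, 0.1367, 0.6539])]
bottle_b [(964, [0.5016, -0.4623, 0.202]), (967, [0.5016, -0.4623, 0.2021])]
bottle_a [(965, [0.4969, 0.4444, 0.2059]), (0, None)]
bowl? [(76, [0.8179, 0.0035, 0.0373]), (78, [0.8179, 0.0039, 0.0378])]
t 21.55 p [0.5041 0.2151 0.2858] ang -0.8464 tilt [-0.0018 -0.0005] F [ 0.58 -1.    0.06] M [ 0.014 -0.052 -0.008] w 0.034 q [ 0.269  0.294 -0.097  1.181 -0.     2.686]
```

View pics/topE.png

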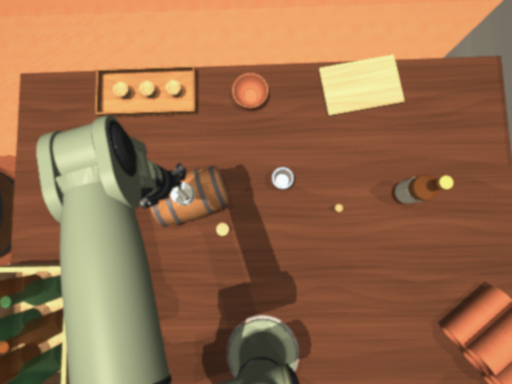

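The top view shows the tumbler (283,178), cork (339,208), bung (222,229) and amber bottle unmoved. The arm hides the green bottle, so I'll check that from the side.

```bash
python3 - <<'E'
from h import *
p,d=cams.snapshot("side"); cv2.imwrite("pics/sideE.png",p[:,:,::-1]); m=cams.camera_model("side")
P0=cloud(np.load("pics/side0.npy"),m).reshape(-1,3); P=cloud(d,m).reshape(-1,3)
for Q in(P0,P):
    for c,r,z0 in(((.499,.46),.06,.01),((.3986,.12),.03,.02)):
        q=Q[(np.hypot(Q[:,0]-c[0],Q[:,1]-c[1])<r)&(Q[:,2]>z0)&(Q[:,2]<.2)]; print(len(q),np.round(q.mean(0),4))
E
```

```text
1299 [0.4811 0.4404 0.1143]
157 [0.3963 0.1187 0.0338]
1297 [0.4811 0.4405 0.1138]
158 [0.3962 0.1187 0.034 ]
```

View pics/sideE.png

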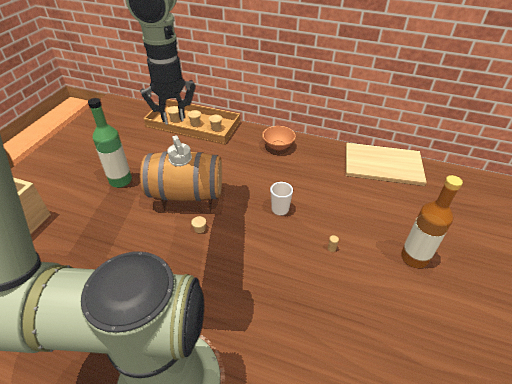

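The side view shows the cap seated on the cask at (180,153), the gripper clear above it, and every bystander standing where it was. Handing in.

```bash
python3 -c "
from cell import env
print(env.hand_in())"
```

```text
the job is handed in; nothing more can be done
None
```

The cap is on the cask's filler neck, screwed forward to its stop and released. I handed the job in at about 22 s of the 72 s allowed.

- **Set down:** The cap first went straight into a gap between the ridges. To follow the order asked, I lifted it just clear, turned it 40° forward in the air and set it on the ridges (underside 17.9 mm above the neck foot).
- **Turning:** With loose fingers I turned it backward. It climbed to 19.6 mm, then dropped to 9.6 mm (9.5 expected). I then screwed it forward about 70° until it stopped descending. The turning moment rose to about 0.3 N m at the stop, so I backed off, opened the fingers and withdrew.
- **Last checks:** The cap is level and centred, and its underside reads 6.9 mm above the foot, against 6.5 mm when fully home. That 0.4 mm difference is within the camera calibration of about 2 mm. Wrist force readings stayed under about 7 N throughout.
- **Other things on the table:** The tumbler, cork, bung and both bottles measured unmoved. The arm hid the green bottle in the last top view, so I checked that one from the side camera.

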